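# Shut and lock the gauge drawer with its key

## Task

Push the gauge chest's drawer fully shut, then take the key from its wooden stand, put its blade all the way into the lock barrel on top of the chest, and turn it clockwise (seen from above) as far as it goes. Leave the key standing in the lock and let go; leave the dial gauge and the copper cap nut undisturbed.

Things in the scene. Friction and masses are not known exactly. Their poses are not given: they have to be found in the camera images.
- chest: Fixed grey chest with one shallow drawer, 240 deep (its x) by 260 wide (its y) by 90 mm high, standing on the table at a varying place and yaw. Origin: centre of its underside; its front faces its own -x.
- chest_drawer0 (a joint): How far the drawer stands open, m: 0 = shut against its stop, grows as it slides out along the chest's -x; starts 0.03 to 0.07. No catch or spring, about 1 N of friction; it stays where left. Its dark wooden front is 63 mm high; shut, its face is at x = -0.120 in the chest's frame.
- chest_drawer0_handle (a point): Grip point of the drawer's turned wooden pull, 35 mm out from the middle of the drawer front, about 52 mm above the table. The pull is a round knob 28 mm in diameter on a thin neck; its flat end is 8 mm further out (-x of the chest). The drawer can be pushed by it or by the front.
- lock (a joint): Turn of the lock barrel, rad: grows clockwise seen from above, from 0 (open) to a hard stop at 1.3 (locked); starts between 0 and 0.3. About 0.06 N m of friction; it stays where left.
- lock_mouth (a point): Centre of the slot's mouth, on the axis of the lock barrel's top face, 125 mm above the table, 60 mm behind the chest's front on its midline. Turns with the barrel: x along the slot, z up. Barrel: steel cylinder 56 mm across, 34 mm high, pointer nib low on its rim at +y. Slot 23 (x) by 11 mm (y), 28 mm deep, mouth chamfered 3 mm; the key fits either way round.
- key: Loose steel key, 150 g, upright, 80 mm tall. Origin: centre of the blade's lower end, z up. Blade 20 (key x) by 8 mm (key y), z 0 to 24 mm; round collar 31 mm across, z 24 to 28 mm, which rests on top of barrel or stand; stem 10 mm thick; flat bow (handle) z 50 to 80 mm, 46 mm along key x, 12 mm thick along key y. Starts standing in the key stand, origin 10 mm above the table.
- keystand: Fixed wooden block 80 (x) by 70 (y) by 34 mm high with a slot 23 by 11 mm along its x in the middle of its top, in which the key stands. Origin: centre of its underside. It stands to the left or right of the chest, nearer the robot.
- gauge: Bystander: round dial gauge with a white enamel face, lying face up, 90 mm in diameter and 31 mm high with a brass stub at its side, 0.6 kg. Origin: centre of its underside. It lies on the other side of the chest from the key stand.
- nut: Bystander: domed copper cap nut, about 34 mm across and 27 mm high, on the table to the left (+y) of the chest. Origin: centre of its underside.
Not all that is in view belongs to the job. Of the things like the key, leave any that is green or red; of the rest the larger one is meant.

How it is judged:
By the outcome, as a careful person would: the job done as asked, in the order asked, and still so for the second after the job is handed in, with the robot touching nothing.
It also fails if it takes over 61 s, if anything falls off the work surface, if the arm or the gripper's body presses on something with over 40 N, if the wrist force passes 120 N, or if a joint passes its speed limit or range.

## Robot

A 6-joint arm with a two-finger parallel gripper is mounted at the origin on the work surface. World frame = base frame: x ahead of the robot, y to its left, z up, the work surface at z = 0. Lengths are in m, angles in rad, forces in N, time in s.
With the tool pointing down it reaches from about 0.3 to 0.875 m from the base axis. Payload 6.4 kg.
Tool frame: the origin (TCP) lies on the centre line of the jaws, within the pads' length; the fingertips stand ctrl.tip_extent ahead of it and the grasp point (between the pads) lies 8 mm behind it (ctrl.tip_extent is the distance from the TCP to the fingertips, in m); z points along the fingers, y is the line along which they close (so a half turn about z gives the same grasp; the last joint's range is limited). The gripper opens to 85 mm and grips with 20 to 120 N. Pads are 22 mm wide; open, the fingers measure 114 mm over their backs; the gripper's body (76 mm by 85 mm) begins 54 mm behind the grasp point. The pads swing forward as they close: fully open they stand 13 mm farther back than shut.
Start: joints at [-1.449, 0.181, 1.607, -0, 1.354, -0.206], TCP at [0.185, -0.544, 0.242] pointing down, gripper open.
Joint ranges: [-2.99, 2.99], [-0.89, 2.07], [0.3, 2.58], [-1.14, 4.28], [0, 2.63], [-3.12, 3.12]. Speed limits (rad/s): [2.57, 2.57, 3.01, 3.14, 3.14, 3.14].

## Interface

Orientations are given as a unit quaternion [w, x, y, z].
In Python, from bench import ctrl gives the robot as it stands.
- The arm moves only by the shell command python3 -m handwheel 'ROWS'. ROWS is JSON, a list of rows, each a list of 7 numbers: the turn, a rotation vector about the tool's x, y, z as a fraction of full scale, then the shift along the tool's x, y, z as a fraction of full scale, then the opening, from 0 (shut) to 1 (fully open). In form: [[rx, ry, rz, x, y, z, jaw], ...]. A call has exactly 8 rows; each row shifts and turns the commanded pose from where the row before left it, along the tool's axes as they then stand; what a row does not reach is not made up. Full scale, the value 1, is 300 mm for a shift and pi rad for a turn. A row lasts 1/10 s, in which the tool goes at most 50 mm and 8.59 degrees, less where a joint would pass 70% of its speed; a pose out of reach is approached as far as the arm can. A call with a number of a shift or a turn outside -1 to 1 is refused whole. A call with a gripper value outside its range is refused whole. The fingers move at their own pace and stop on an object; the grip force is fixed at half the most. Time passes only in rows, so rows that do not move let the fingers close, or fill a call up. It gives the time, the measured TCP pose, the force, the opening and the grip force at its end, in the units of the state.
- ctrl.get_obs(): the state, without advancing time (a new reading comes with each control period).
- ctrl.camera(name): name is "scene" or "side" or "wrist"; returns the picture (400x640x3 uint8, blue, green, red); there is no depth.
- ctrl.camera_model(name): a dict with "camera_matrix" (3x3 intrinsics, pixels), "dist_coeffs" ([k1, k2, p1, p2, k3] as OpenCV has them; the pictures are not rectified), "cam_to_world" (4x4, takes a point from camera to world coordinates). Camera axes: x right, y up, looking along -z (the intrinsics and any distortion apply to the point x, -y, -z); pixel columns grow to the right and rows downward; lengths in m; the calibration is good to about 2 mm. A picture is of the moment at which its call begins: read the wrist's pose just before it. camera_model takes no time and is no camera call; for the wrist camera it gives the pose at the moment of the call.
- ctrl.hand_in(): hands the job in; it is judged then, once.
The state is a dict: "time_s": time; "q": joint angles; "dq": joint speeds; "joint_efforts": joint torques, N m; "eef_pos": TCP position; "eef_rot": TCP orientation; "wrist_force": force on the tool from outside, world axes, zero at the start; "torque": the same for the moment, N m; "opening": opening from 0.0 (shut) to 1.0 (fully open); "grasp_force": force on a finger pad.
Only numpy, scipy, OpenCV 4.12 (cv2) and the standard library are available. Lean on these libraries where they do the work, as an engineer would, in place of code of your own. Each camera call takes 0.05 s, during which the arm holds its last target. There are 200 camera calls.

## Working session

There is one attempt and no reset: what is moved stays moved. The work goes in short steps, Python scripts to look and compute and a shell command to move; the robot and the scene stay as the last step left them, time stands still between calls to the robot, and variables do not carry over. Pictures are saved under pics/ and viewed, at most 12 in all, crops included, and the job is handed in when it is done.

```bash
mkdir -p pics; ls; python3 - <<'E'
from bench import ctrl
import cv2,numpy as np
o=ctrl.get_obs();print({k:np.round(v,3) for k,v in o.items()},ctrl.tip_extent)
for n in("scene","side","wrist"):
    m=ctrl.camera_model(n);print(n,np.round(m["camera_matrix"],1).tolist(),m["dist_coeffs"],np.round(m["cam_to_world"],3).tolist())
    cv2.imwrite(f"pics/{n}0.png",ctrl.camera(n))
E
```

```text
pics
{'time_s': np.float64(0.0), 'q': array([-1.449,  0.182,  1.608, -0.   ,  1.354, -0.206]), 'dq': array([-0.002,  0.   , -0.001,  0.002,  0.001, -0.001]), 'joint_efforts': array([ 1.0000e-03, -4.4487e+01, -3.5134e+01, -0.0000e+00,  9.0000e-03,
       -0.0000e+00]), 'eef_pos': array([ 0.185, -0.544,  0.241]), 'eef_rot': array([-0.001,  0.987,  0.163,  0.   ]), 'wrist_force': array([ 0.056,  0.839, -0.082]), 'torque': array([-0.032, -0.053,  0.018]), 'grasp_force': np.float64(0.0), 'opening': np.float64(1.002)} 0.011
scene [[369.4, 0.0, 318.2], [0.0, 369.4, 197.0], [0.0, 0.0, 1.0]] [-0.01304608  0.          0.          0.          0.        ] [[0.752, -0.558, 0.351, 0.864], [0.66, 0.631, -0.409, -0.426], [0.007, 0.539, 0.842, 0.9], [0.0, 0.0, 0.0, 1.0]]
side [[418.5, 0.0, 319.5], [0.0, 418.5, 199.8], [0.0, 0.0, 1.0]] [0.0313815 0.        0.        0.        0.       ] [[-0.917, 0.238, -0.319, 0.26], [-0.398, -0.559, 0.728, 0.633], [-0.005, 0.795, 0.607, 0.654], [0.0, 0.0, 0.0, 1.0]]
wrist [[359.9, 0.0, 319.2], [0.0, 359.9, 193.9], [0.0, 0.0, 1.0]] [-0.03969095  0.          0.          0.          0.        ] [[0.321, 0.896, 0.306, 0.264], [-0.947, 0.305, 0.101, -0.517], [-0.002, -0.322, 0.947, 0.371], [0.0, 0.0, 0.0, 1.0]]
```

View pics/scene0.png

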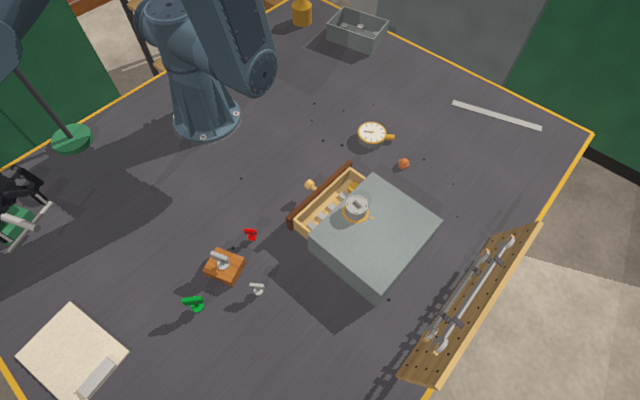

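View pics/side0.png

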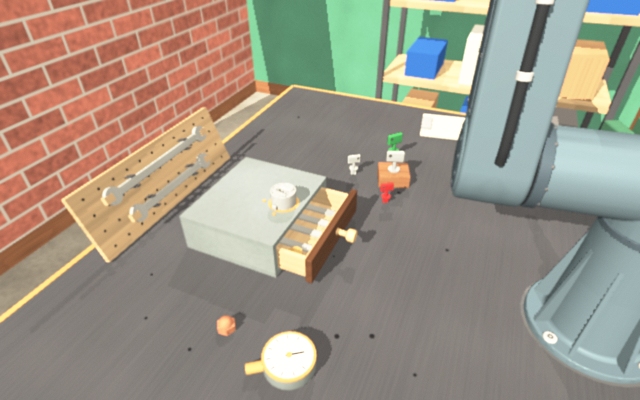

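The scene picture shows the chest at about (370,235) with its drawer open and knob at (310,185). The stand with the grey key is at (223,265), with red, green and small grey decoys around it. The gauge is at (372,132) and the nut at (403,163). I'll enlarge both views.

```bash
python3 - <<'E'
import cv2
a=cv2.imread("pics/scene0.png")[155:305,195:455];cv2.imwrite("pics/sc.png",cv2.resize(a,None,fx=3,fy=3,interpolation=cv2.INTER_CUBIC))
a=cv2.imread("pics/side0.png")[125:285,175:425];cv2.imwrite("pics/si.png",cv2.resize(a,None,fx=3,fy=3,interpolation=cv2.INTER_CUBIC))
E
```

```text
(no output)
```

View pics/sc.png

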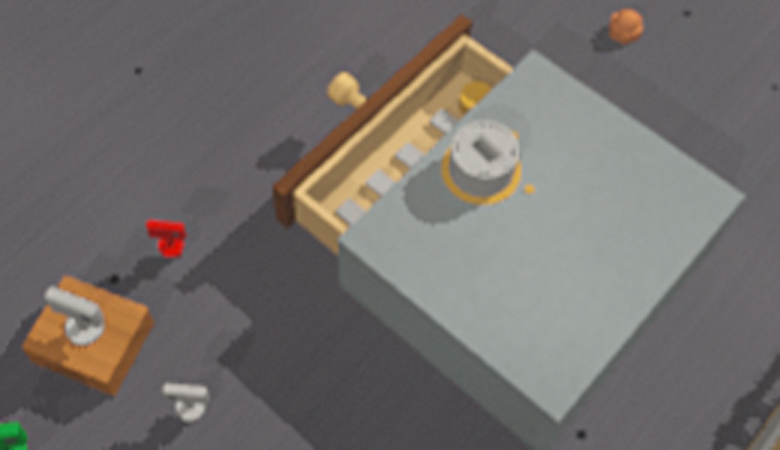

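View pics/si.png

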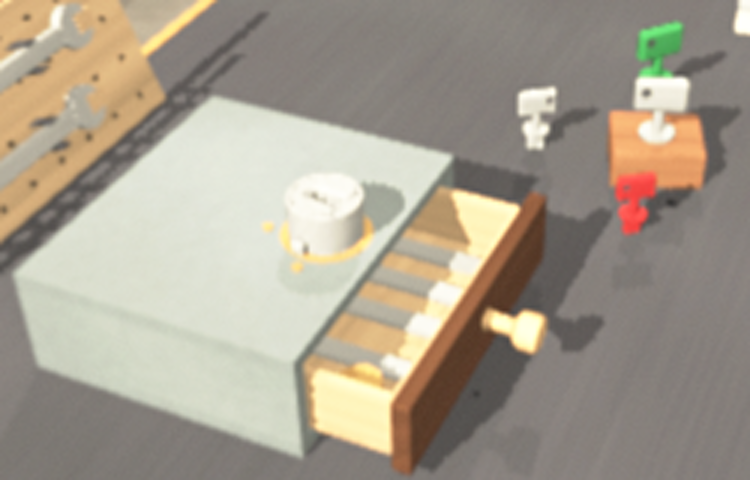

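Pixels read off the crops. Scene crop: chest top corners (533,51), (744,196), (560,421), (341,238); barrel top (485,149); knob end (342,88); collar (84,328). The side crop shows the same points. Next I fit the poses.

```bash
cat > h.py <<'E'
import numpy as np,cv2
from scipy.optimize import least_squares
from bench import ctrl
F=np.diag([1,-1,-1.])
def proj(m,P):
    T=np.linalg.inv(np.array(m["cam_to_world"]));R=F@T[:3,:3];t=F@T[:3,3]
    return cv2.projectPoints(np.array(P,float).reshape(-1,3),cv2.Rodrigues(R)[0],t,np.array(m["camera_matrix"]),np.array(m["dist_coeffs"],float))[0].reshape(-1,2)
def onz(m,uv,z):
    n=cv2.undistortPoints(np.array(uv,float).reshape(-1,1,2),np.array(m["camera_matrix"]),np.array(m["dist_coeffs"],float)).reshape(-1,2)
    T=np.array(m["cam_to_world"]);d=np.c_[n[:,0],-n[:,1],-np.ones(len(n))]@T[:3,:3].T
    return T[:3,3]+d*((z-T[2,3])/d[:,2])[:,None]
def pl(p,L):
    c,s=np.cos(p[2]),np.sin(p[2]);L=np.array(L,float)
    return np.c_[p[0]+c*L[:,0]-s*L[:,1],p[1]+s*L[:,0]+c*L[:,1],L[:,2]]
def fit(obs,p0):  # obs: list of (model, local pts, uv)
    r=least_squares(lambda p:np.concatenate([(proj(m,pl(p,L))-uv).ravel() for m,L,uv in obs]),p0,x_scale=[.1,.1,1],loss='soft_l1')
    return r.x,r.fun
E
python3 - <<'E'
from h import *
S=ctrl.camera_model("scene");D=ctrl.camera_model("side")
s=lambda a:(np.array(a,float)+.5)/3-.5+[195,155]
d=lambda a:(np.array(a,float)+.5)/3-.5+[175,125]
np.set_printoptions(precision=4,suppress=True)
for m,uv in((S,s([(533,51),(744,196),(560,421),(341,238)])),(D,d([(303,362),(16,272),(213,96),(453,156)]))):print(onz(m,uv,.09))
print("barrel",onz(S,s([(485,149)]),.125),onz(D,d([(324,190)]),.125))
print("knob",onz(S,s([(342,88)]),.052),onz(D,d([(530,331)]),.052))
print("collar",onz(S,s([(84,328)]),.036),onz(D,d([(657,132)]),.036))
print("bow",onz(S,s([(47,293),(103,312)]),.09),onz(D,d([(636,79),(690,80)]),.09))
print("stand",onz(S,s([(65,277),(152,318),(112,377),(26,345)]),.034),onz(D,d([(612,113),(703,118)]),.034))
L=[(-.12,.13,.09),(.12,.13,.09),(.12,-.13,.09),(-.12,-.13,.09),(-.06,0,.125)]
p,f=fit([(S,L,s([(533,51),(744,196),(560,421),(341,238),(485,149)])),(D,L,d([(303,362),(16,272),(213,96),(453,156),(324,190)]))],[.7,-.1,0.])
print("chest",p,np.round(f,1));print(pl(p,[(-.06,0,.125),(-.163,0,.052)]))
print("nut/gauge",onz(S,[(403,163),(372,132)],.02))
E
```

```text
[[ 0.5827  0.1267  0.09  ]
 [ 0.8059  0.123   0.09  ]
 [ 0.803  -0.1346  0.09  ]
 [ 0.5791 -0.1297  0.09  ]]
[[ 0.576   0.1242  0.09  ]
 [ 0.8053  0.1224  0.09  ]
 [ 0.8023 -0.1356  0.09  ]
 [ 0.5783 -0.1321  0.09  ]]
barrel [[ 0.6253 -0.0037  0.125 ]] [[ 0.6272 -0.0082  0.125 ]]
knob [[0.4621 0.0003 0.052 ]] [[ 0.464  -0.0016  0.052 ]]
collar [[ 0.4563 -0.3129  0.036 ]] [[ 0.4556 -0.312   0.036 ]]
bow [[ 0.4374 -0.3199  0.09  ]
 [ 0.4828 -0.3013  0.09  ]] [[ 0.4779 -0.304   0.09  ]
 [ 0.4344 -0.3205  0.09  ]]
stand [[ 0.4079 -0.2928  0.034 ]
 [ 0.4911 -0.2691  0.034 ]
 [ 0.5046 -0.3255  0.034 ]
 [ 0.431  -0.3541  0.034 ]] [[ 0.5027 -0.3299  0.034 ]
 [ 0.424  -0.3539  0.034 ]]
chest [ 0.6878 -0.0063 -0.0109] [-4.3 -2.3  1.   0.9  0.4  2.  -5.3 -1.6  0.3  1.1  2.9  1.2 -1.5 -0.5
 -1.  -0.7  5.1  0.5 -0.8  0.6]
[[ 0.6278 -0.0057  0.125 ]
 [ 0.5248 -0.0045  0.052 ]]
nut/gauge [[0.6082 0.262  0.02  ]
 [0.4631 0.3003 0.02  ]]
```

View pics/wrist0.png

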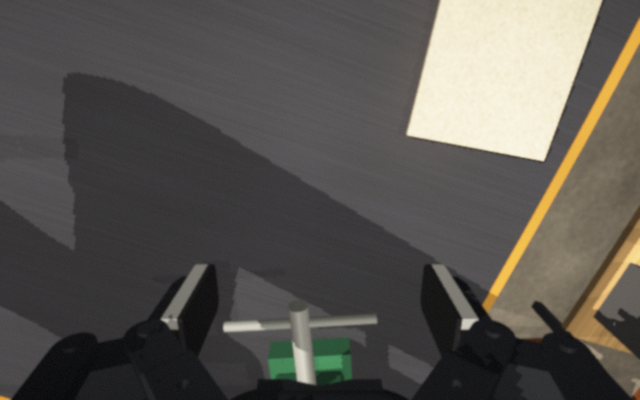

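The chest is at about (0.685, -0.006) with yaw -0.014, and the lock axis is at (0.6255, -0.006). The knob end is at x = 0.4625 and should be at 0.522 when shut. The key is at (0.456, -0.3125) with yaw about 0.38. First I go to the knob with the fingers closed.

```bash
python3 -m handwheel '[[0,0,0.0361,0,0,0,0],[0,0,0.0361,0,0,0,0],[0,0,0.0361,0,0,0,0],[0,0,0,0.06,-0.138,0,0],[0,0,0,0.06,-0.138,0,0],[0,0,0,0.06,-0.138,0,0],[0,0,0,0.06,-0.138,0,0],[0,0,0,0.06,-0.138,0,0]]'; python3 -c "
from bench import ctrl;o=ctrl.get_obs();print(o['q'],o['eef_rot'])"
```

```text
time_s: 0.95
eef_pos: [0.278, -0.3367, 0.242]
eef_rot: [-0.0, 1.0, -0.007, 0.0]
wrist_force: [1.2, -0.5, -0.3]
opening: 0.003
grasp_force: 0.0
[-1.15390770e+00 -1.42603504e-01  1.93659008e+00  1.88469049e-04
  1.34796548e+00  4.29879993e-01] [-2.01594089e-04  9.99978747e-01 -6.51647906e-03  9.95533721e-06]
```

```bash
python3 -m handwheel '[[0,0,0,0.059,-0.138,0,0],[0,0,0,0.059,-0.138,0,0],[0,0,0,0.059,-0.138,0,0],[0,0,0,0.059,-0.138,0,0],[0,0,0,0.059,-0.138,0,0],[0,0,0,0.059,-0.138,0,0],[0,0,0,0.045,-0.138,0,0],[0,0,0,0.045,-0.138,0,0]]'; 
```

```text
time_s: 1.75
eef_pos: [0.4152, -0.0071, 0.2424]
eef_rot: [0.0, 1.0, -0.006, 0.0]
wrist_force: [0.9, -0.6, 1.4]
opening: 0.001
grasp_force: 0.0
```

```bash
python3 -m handwheel '[[0,0,0,0,-0.01,0.128,0],[0,0,0,0,0,0.128,0],[0,0,0,0,0,0.128,0],[0,0,0,0,0,0.128,0],[0,0,0,0,0,0.128,0],[0,0,0,0.05,0,0,0],[0,0,0,0.033,0,0,0],[0,0,0,0.033,0,0,0]]'; python3 -m handwheel '[[0,0,0,0.033,0,0,0],[0,0,0,0.033,0,0,0],[0,0,0,0.033,0,0,0],[0,0,0,0.033,0,0,0],[0,0,0,0.02,0,0,0],[0,0,0,0.01,0,0,0],[0,0,0,0,0,0,0],[0,0,0,0,0,0,0]]'
```

```text
time_s: 2.55
eef_pos: [0.4504, -0.0065, 0.0504]
eef_rot: [-0.0, 1.0, -0.006, -0.0]
wrist_force: [-1.3, 0.0, -1.2]
opening: 0.001
grasp_force: 0.7
time_s: 3.35
eef_pos: [0.4983, -0.007, 0.0502]
eef_rot: [-0.0, 1.0, -0.006, -0.0]
wrist_force: [-0.0, -0.1, -0.6]
opening: 0.002
grasp_force: 0.0
```

Now small 3 mm steps until the force rises.

```bash
python3 -m handwheel '[[0,0,0,0.01,0,0,0],[0,0,0,0.01,0,0,0],[0,0,0,0.01,0,0,0],[0,0,0,0.007,0,0,0],[0,0,0,0,0,0,0],[0,0,0,0,0,0,0],[0,0,0,0,0,0,0],[0,0,0,0,0,0,0]]'; python3 -c "
from bench import ctrl;o=ctrl.get_obs();print(o['wrist_force'],o['torque'])"
```

```text
time_s: 4.15
eef_pos: [0.5096, -0.0072, 0.0504]
eef_rot: [0.0, 1.0, -0.006, 0.0]
wrist_force: [-0.5, 0.2, -0.7]
opening: 0.001
grasp_force: 0.3
[-0.53653778  0.23534661 -0.69445472] [0.00665754 0.06961017 0.01101131]
```

```bash
python3 -m handwheel '[[0,0,0,0.007,0,0,0],[0,0,0,0.007,0,0,0],[0,0,0,0,0,0,0],[0,0,0,0,0,0,0],[0,0,0,0,0,0,0],[0,0,0,0,0,0,0],[0,0,0,0,0,0,0],[0,0,0,0,0,0,0]]'
```

```text
time_s: 4.95
eef_pos: [0.5097, -0.007, 0.0497]
eef_rot: [-0.0, 1.0, -0.006, -0.005]
wrist_force: [-16.0, -1.8, 12.6]
opening: 0.0
grasp_force: 8.1
```

The arm stopped dead with 16 N of reaction, so the drawer is shut. I retreat, rise, and go to look at the key.

```bash
python3 -m handwheel '[[0,0,0,-0.08,0,0,0],[0,0,0,-0.1,0,0,0],[0,0,0,-0.1,0,-0.1,0],[0,0,0,0,0,-0.15,0.5],[0,0,0,0,0,-0.15,0.5],[0,0,0,0,0,-0.15,0.5],[0,0,0,0,0.14,0,0.5],[0,0,0,0,0.14,0,0.5]]';python3 -m handwheel '[[0,0,0,-0.02,0.14,0,0.5],[0,0,0,-0.02,0.14,0,0.5],[0,0,0,-0.02,0.14,0,0.5],[0,0,0,0,0.14,0,0.5],[0,0,0,0,0.14,0,0.5],[0,0,-0.0418,0,0,0,0.5],[0,0,-0.0418,0,0,0,0.5],[0,0,-0.0418,0,0,0,0.5]]'; python3 - <<'E'
from h import *
cv2.imwrite("pics/scene1.png",ctrl.camera("scene"))
m=ctrl.camera_model("wrist");cv2.imwrite("pics/w1.png",ctrl.camera("wrist"));import pickle;pickle.dump(m,open("w1.pkl","wb"))
print(proj(m,[(.456,-.3125,.038),(.456,-.3125,.09)]))
E
```

```text
time_s: 5.75
eef_pos: [0.4302, -0.091, 0.218]
eef_rot: [0.001, 1.0, -0.004, 0.003]
wrist_force: [0.4, 0.3, -0.6]
opening: 0.503
grasp_force: 0.0
time_s: 6.55
eef_pos: [0.408, -0.3007, 0.2154]
eef_rot: [0.0, 0.981, 0.192, 0.0]
wrist_force: [-0.0, 0.0, 0.4]
opening: 0.5
grasp_force: 0.0
[[354.59784815 125.72302561]
 [361.42519879 136.12552836]]
```

View pics/w1.png

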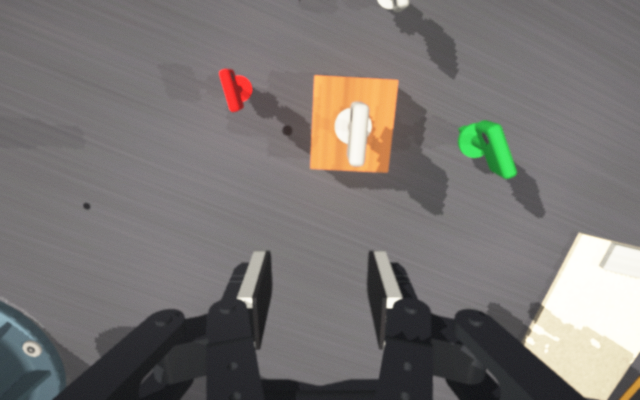

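The wrist view shows the key in the stand: bow centre line from (360,104) to (357,164) and collar at (353,126). The stand's top corners are (314,76), (398,80), (389,172), (311,170). The red and green decoys are well clear.

```bash
python3 - <<'E'
from h import *
import pickle;m=pickle.load(open("w1.pkl","rb"))
np.set_printoptions(precision=4,suppress=True)
b=onz(m,[(360,104),(357.5,163)],.09);print(b,b.mean(0),np.arctan2(*(b[0]-b[1])[1::-1]),np.linalg.norm(b[0]-b[1]))
print(onz(m,[(353,126)],.038))
s=onz(m,[(314,76),(398,80),(389,172),(311,170)],.034);print(s,s.mean(0));
im=cv2.imread("pics/w1.png")[60:190,290:420]
w=(im.min(2)>165).astype(np.uint8);n,l,st,c=cv2.connectedComponentsWithStats(w);i=1+st[1:,4].argmax();p=np.argwhere(l==i)[:,::-1].astype(np.float32)
print(cv2.minAreaRect(p),c[i]+[290,60])
o=ctrl.get_obs();print(o['eef_pos'],o['eef_rot'],2*np.arctan2(o['eef_rot'][2],o['eef_rot'][1]))
E
```

```text
[[ 0.4759 -0.3023  0.09  ]
 [ 0.4371 -0.318   0.09  ]] [ 0.4565 -0.3102  0.09  ] 0.38348347587810067 0.0419299200785989
[[ 0.4553 -0.3113  0.038 ]]
[[ 0.4801 -0.2654  0.034 ]
 [ 0.5039 -0.3309  0.034 ]
 [ 0.4299 -0.3585  0.034 ]
 [ 0.4049 -0.2932  0.034 ]] [ 0.4547 -0.312   0.034 ]
((63.0, 73.5), (63.0, 36.0), 90.0) [353.8874 130.8327]
[ 0.4081 -0.3003  0.2154] [0.0003 0.9818 0.1899 0.0002] 0.38217735960037774
```

```bash
python3 -m handwheel '[[0,0,0,0.067,0.0467,0,0.5],[0,0,0,0.067,0.0467,0,0.5],[0,0,0,0,0,0.12,0.5],[0,0,0,0,0,0.12,0.5],[0,0,0,0,0,0.12,0.5],[0,0,0,0,0,0.08,0.5],[0,0,0,0,0,0.048,0.5],[0,0,0,0,0,0,0.5]]';python3 - <<'E'
from h import *
m=ctrl.camera_model("wrist");im=ctrl.camera("wrist");cv2.imwrite("pics/w2.png",im[160:400,160:480].repeat(2,0).repeat(2,1))
o=ctrl.get_obs();print(o['eef_pos'],o['wrist_force'])
E
```

```text
time_s: 7.45
eef_pos: [0.455, -0.31, 0.0671]
eef_rot: [-0.001, 0.982, 0.189, -0.001]
wrist_force: [0.1, 1.0, 0.3]
opening: 0.502
grasp_force: 0.0
[ 0.45580861 -0.31085377  0.06873792] [ 0.10382975 -0.32224817  0.94016764]
```

View pics/w2.png

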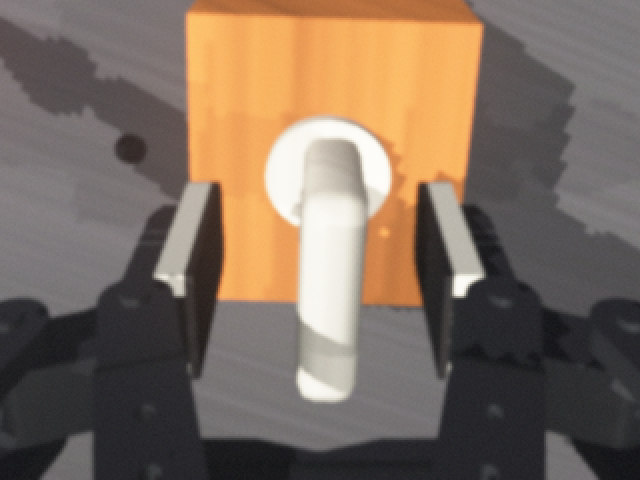

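The bow is between the pads, about 1.5 mm right of centre. I shift, close and lift.

```bash
python3 -m handwheel '[[0,0,0,0,0.005,0,0.5],[0,0,0,0,0,0,0.3],[0,0,0,0,0,0,0],[0,0,0,0,0,0,0],[0,0,0,0,0,0,0],[0,0,0,0,0,0,0],[0,0,0,0,0,0,0],[0,0,0,0,0,0,0]]';python3 -m handwheel '[[0,0,0,0,0,-0.03,0],[0,0,0,0,0,-0.05,0],[0,0,0,0,0,-0.1,0],[0,0,0,0,0,-0.15,0],[0,0,0,0,0,-0.15,0],[0,0,0,0,0,-0.15,0],[0,0,0,0,0,0,0],[0,0,0,0,0,0,0]]'
```

```text
time_s: 8.3
eef_pos: [0.4569, -0.3129, 0.0701]
eef_rot: [0.001, 0.982, 0.19, 0.0]
wrist_force: [-1.3, 1.1, 6.3]
opening: 0.133
grasp_force: 60.2
time_s: 9.1
eef_pos: [0.4568, -0.3128, 0.2601]
eef_rot: [0.002, 0.982, 0.19, 0.001]
wrist_force: [0.3, 0.9, -2.1]
opening: 0.13
grasp_force: 59.4
```

The key is held (opening 0.13, 60 N). I carry it to in front of the lock for a close look.

```bash
python3 -m handwheel '[[0,0,0.0422,0,0,-0.025,0],[0,0,0.0422,0,0,-0.025,0],[0,0,0.0422,0,0,-0.025,0],[0,0,0.0422,0,0,-0.025,0],[0,0,0,0.0233,-0.133,0,0],[0,0,0,0.0233,-0.133,0,0],[0,0,0,0.0233,-0.133,0,0],[0,0,0,0.0233,-0.133,0,0]]';python3 -m handwheel '[[0,0,0,0.0233,-0.133,0,0],[0,0,0,0.0233,-0.133,0,0],[0,0,0,0.0233,-0.133,0,0],[0,0,0,0.0233,-0.133,0,0],[0,0,0,0,0,0,0],[0,0,0,0,0,0,0],[0,0,0,0,0,0,0],[0,0,0,0,0,0,0]]';python3 - <<'E'
from h import *
import pickle
m=ctrl.camera_model("wrist");im=ctrl.camera("wrist");pickle.dump(m,open("w3.pkl","wb"));cv2.imwrite("pics/w3.png",im)
o=ctrl.get_obs();print(o['eef_pos'],o['q'])
u=proj(m,[(.6255,-.006,.125)])[0];print(u);x,y=map(int,u);x0,y0=max(x-66,0),max(y-50,0);print(x0,y0)
cv2.imwrite("pics/w3c.png",cv2.resize(im[y0:y0+100,x0:x0+133],None,fx=6,fy=6,interpolation=cv2.INTER_CUBIC))
E
```

```text
time_s: 9.9
eef_pos: [0.5069, -0.1567, 0.2859]
eef_rot: [-0.001, 0.997, -0.075, -0.002]
wrist_force: [0.7, -0.5, -2.1]
opening: 0.13
grasp_force: 59.2
time_s: 10.7
eef_pos: [0.5585, -0.0062, 0.2873]
eef_rot: [0.0, 0.997, -0.075, -0.001]
wrist_force: [0.9, -0.5, -2.3]
opening: 0.131
grasp_force: 59.4
[ 0.55865199 -0.00618678  0.28751994] [-2.23422295e-01  1.09593689e-01  1.59536480e+00 -1.75375850e-04
  1.43738291e+00  1.49804034e+00]
[306.90742135  93.75766188]
240 43
```

View pics/w3c.png

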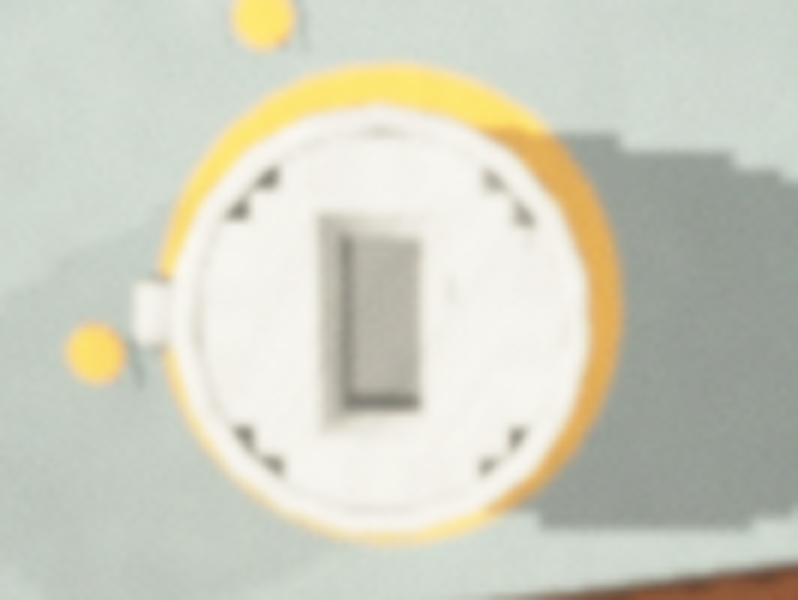

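The crop shows the barrel face centred at about (381,318). The slot spans x 318 to 423 and y 213 to 432, with its long edges vertical in the image. The nib is at (150,313).

```bash
python3 - <<'E'
from h import *
import pickle;m=pickle.load(open("w3.pkl","rb"))
np.set_printoptions(precision=4,suppress=True)
f=lambda a:(np.array(a,float)+.5)/6-.5+[240,43]
c=onz(m,f([(172,318),(590,318),(381,105),(381,530)]),.125);print(c,(c[0]+c[1])/2,(c[2]+c[3])/2)
s=onz(m,f([(318,213),(318,432),(425,213),(425,432)]),.125);print(s,s.mean(0))
for a,b in((1,0),(3,2)):print(np.arctan2(*(s[a-0 if 0 else b]-s[a])[1::-1]))
n=onz(m,f([(150,313)]),.1)[0];c0=(c[0]+c[1])/2;print(n,np.arctan2(n[1]-c0[1],n[0]-c0[0])-np.pi/2)
d=onz(m,f([(98,352),(264,18)]),.09);print([np.arctan2(p[1]-c0[1],p[0]-c0[0])-np.pi/2 for p in d])
E
```

```text
[[ 0.6288  0.0243  0.125 ]
 [ 0.6205 -0.0299  0.125 ]
 [ 0.6506 -0.0071  0.125 ]
 [ 0.5972  0.0018  0.125 ]] [ 0.6246 -0.0028  0.125 ] [ 0.6239 -0.0027  0.125 ]
[[ 0.6388  0.0031  0.125 ]
 [ 0.6113  0.0079  0.125 ]
 [ 0.6367 -0.0106  0.125 ]
 [ 0.6092 -0.0062  0.125 ]] [ 0.624  -0.0014  0.125 ]
-0.173548088894975
-0.15856217135522813
[0.6289 0.0309 0.1   ] -0.12682216337062457
[np.float64(0.00862324534488379), np.float64(-1.3007925314671047)]
```

View pics/w3.png

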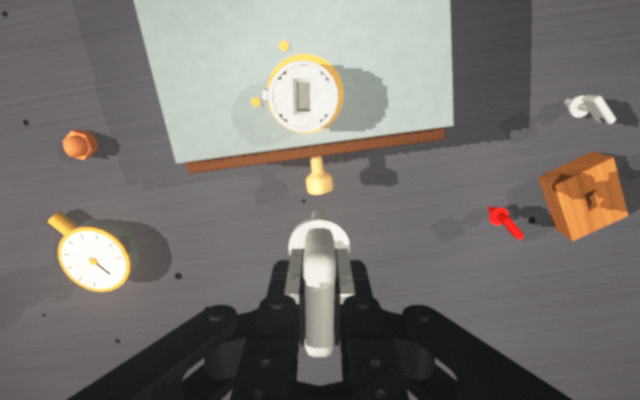

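The slot yaw is about -0.15, matching the tool, and the lock centre is about (0.624, -0.004). The nib reads 0.13 to 0.15 rad. The drawer front is flush with the chest. I move over the lock and lower.

```bash
python3 -m handwheel '[[0,0,0,0.107,-0.02,0,0],[0,0,0,0.107,-0.019,0,0],[0,0,0,0,0,0,0],[0,0,0,0,0,0.1,0],[0,0,0,0,0,0.1,0],[0,0,0,0,0,0.1,0],[0,0,0,0,0,0,0],[0,0,0,0,0,0,0]]'; python3 - <<'E'
from h import *
o=ctrl.get_obs();print(o['eef_pos'],o['wrist_force'])
a=ctrl.camera("scene")[165:240,310:410];b=ctrl.camera("side")[140:215,225:325]
cv2.imwrite("pics/ins.png",cv2.resize(np.hstack([a,b]),None,fx=4,fy=4,interpolation=cv2.INTER_CUBIC))
E
```

```text
time_s: 11.55
eef_pos: [0.6238, -0.0036, 0.1982]
eef_rot: [-0.0, 0.997, -0.075, -0.001]
wrist_force: [-0.5, 0.4, -0.9]
opening: 0.129
grasp_force: 59.4
[ 0.62383435 -0.00355888  0.19817   ] [-0.47029323  0.41140312 -0.90243134]
```

View pics/ins.png

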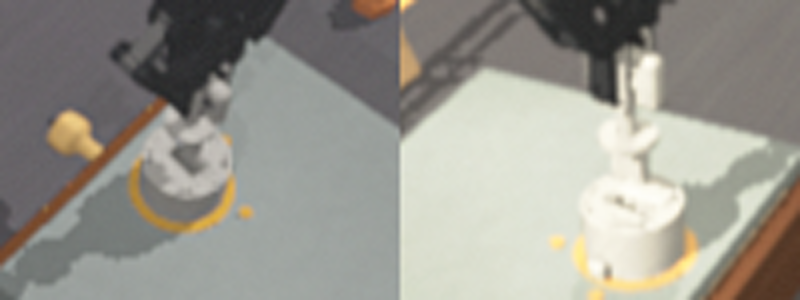

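Both views show the blade above the barrel's slot. I lower it in small steps.

```bash
python3 -m handwheel '[[0,0,0,0,0,0.017,0],[0,0,0,0,0,0.017,0],[0,0,0,0,0,0.01,0],[0,0,0,0,0,0.007,0],[0,0,0,0,0,0.007,0],[0,0,0,0,0,0.007,0],[0,0,0,0,0,0,0],[0,0,0,0,0,0,0]]'; python3 -c "
from bench import ctrl;o=ctrl.get_obs();print(o['wrist_force'],o['torque'])"
```

```text
time_s: 12.45
eef_pos: [0.6243, -0.0029, 0.1784]
eef_rot: [0.0, 0.997, -0.074, -0.0]
wrist_force: [-0.1, 0.3, -1.6]
opening: 0.131
grasp_force: 59.4
[-0.14229031  0.27900267 -1.63611493] [-0.02080368 -0.01734205 -0.05829249]
```

```bash
python3 -m handwheel '[[0,0,0,0,0,0.01,0],[0,0,0,0,0,0.01,0],[0,0,0,0,0,0.01,0],[0,0,0,0,0,0.01,0],[0,0,0,0,0,0.007,0],[0,0,0,0,0,0,0],[0,0,0,0,0,0,0],[0,0,0,0,0,0,0]]'; python3 -c "
from bench import ctrl;o=ctrl.get_obs();print(o['wrist_force'],o['torque'])"
```

```text
time_s: 13.25
eef_pos: [0.6243, -0.003, 0.1644]
eef_rot: [0.0, 0.997, -0.074, 0.0]
wrist_force: [-0.2, 1.0, -2.2]
opening: 0.129
grasp_force: 59.4
[-0.22439789  0.99952651 -2.18069438] [-0.02054751 -0.00253586 -0.01461814]
```

```bash
python3 -m handwheel '[[0,0,0,0,0,0.005,0],[0,0,0,0,0,0.004,0],[0,0,0,0,0,0.004,0],[0,0,0,0,0,0,0],[0,0,0,0,0,0,0],[0,0,0,0,0,0,0],[0,0,0,0,0,0,0],[0,0,0,0,0,0,0]]'; python3 -c "
from bench import ctrl;o=ctrl.get_obs();print(o['wrist_force'],o['torque'])"
```

```text
time_s: 14.05
eef_pos: [0.6243, -0.0029, 0.1606]
eef_rot: [0.0, 0.997, -0.074, 0.0]
wrist_force: [-1.7, 0.6, 1.3]
opening: 0.13
grasp_force: 59.7
[-1.73632336  0.6264107   1.27621743] [ 0.01939321  0.20913832 -0.03817628]
```

```bash
python3 -m handwheel '[[0,0,0,0,0,0.003,0],[0,0,0,0,0,0.002,0],[0,0,0,0,0,0,0],[0,0,0,0,0,0,0],[0,0,0,0,0,0,0],[0,0,0,0,0,0,0],[0,0,0,0,0,0,0],[0,0,0,0,0,0,0]]'; python3 -c "
from bench import ctrl;o=ctrl.get_obs();print(o['wrist_force'],o['torque'])"
```

```text
time_s: 14.85
eef_pos: [0.6244, -0.0029, 0.1605]
eef_rot: [0.0, 0.997, -0.074, 0.0]
wrist_force: [-6.4, 1.2, 10.2]
opening: 0.13
grasp_force: 61.4
[-6.38919874  1.24796989 10.23330488] [0.14643173 0.96914357 0.02509858]
```

The collar is seated (z stopped at 0.1605, 10 N up). I relieve slightly and turn clockwise.

```bash
python3 -m handwheel '[[0,0,0,0,0,-0.004,0],[0,0,0.025,0,0,0,0],[0,0,0.03,0,0,0,0],[0,0,0.03,0,0,0,0],[0,0,0.03,0,0,0,0],[0,0,0.03,0,0,0,0],[0,0,0.03,0,0,0,0],[0,0,0,0,0,0,0]]'; python3 -c "
from bench import ctrl;o=ctrl.get_obs();print(o['wrist_force'],o['torque'],o['q'])"
```

```text
time_s: 15.65
eef_pos: [0.6245, -0.0037, 0.1606]
eef_rot: [0.001, 0.939, -0.343, 0.001]
wrist_force: [-2.0, -3.1, 5.1]
opening: 0.13
grasp_force: 60.3
[-2.04749274 -3.10518928  5.08056486] [-0.61406672  0.3407061  -0.0357513 ] [-1.95148856e-01  3.67658580e-01  1.54681171e+00 -1.26337634e-03
  1.22621602e+00  2.07561250e+00]
```

```bash
python3 -m handwheel '[[0,0,0.03,0,0,0,0],[0,0,0.03,0,0,0,0],[0,0,0.03,0,0,0,0],[0,0,0.03,0,0,0,0],[0,0,0.03,0,0,0,0],[0,0,0.02,0,0,0,0],[0,0,0,0,0,0,0],[0,0,0,0,0,0,0]]'; python3 -c "
from bench import ctrl;o=ctrl.get_obs();print(o['wrist_force'],o['torque'],o['q'])"
```

```text
time_s: 16.45
eef_pos: [0.6241, -0.0039, 0.1606]
eef_rot: [0.001, 0.817, -0.577, 0.0]
wrist_force: [-3.3, -2.9, 5.6]
opening: 0.133
grasp_force: 60.5
[-3.32283859 -2.87866401  5.56478942] [-0.73909666  0.72999024 -0.01353333] [-1.95330356e-01  3.67464072e-01  1.54704773e+00 -1.72545852e-03
  1.22706748e+00  2.60610054e+00]
```

```bash
python3 -m handwheel '[[0,0,0.01,0,0,0,0],[0,0,0.01,0,0,0,0],[0,0,0.01,0,0,0,0],[0,0,0,0,0,0,0],[0,0,0,0,0,0,0],[0,0,0,0,0,0,0],[0,0,0,0,0,0,0],[0,0,0,0,0,0,0]]'; python3 -c "
from bench import ctrl;o=ctrl.get_obs();print(o['wrist_force'],o['torque'],o['q'])"
```

```text
time_s: 17.25
eef_pos: [0.624, -0.0039, 0.1605]
eef_rot: [0.001, 0.789, -0.615, 0.0]
wrist_force: [-3.5, -3.6, 5.8]
opening: 0.128
grasp_force: 60.5
[-3.47992384 -3.60142366  5.80272133] [-0.67404233  0.8270671   0.04901732] [-1.95328431e-01  3.67466655e-01  1.54708808e+00 -1.78346008e-03
  1.22724987e+00  2.70028053e+00]
```

```bash
python3 -m handwheel '[[0,0,0.01,0,0,0,0],[0,0,0.01,0,0,0,0],[0,0,0.01,0,0,0,0],[0,0,0,0,0,0,0],[0,0,0,0,0,0,0],[0,0,0,0,0,0,0],[0,0,0,0,0,0,0],[0,0,0,0,0,0,0]]'; python3 -c "
from bench import ctrl;o=ctrl.get_obs();print(o['wrist_force'],o['torque'],o['q'])"
```

```text
time_s: 18.05
eef_pos: [0.624, -0.0039, 0.1606]
eef_rot: [0.001, 0.759, -0.651, 0.0]
wrist_force: [-4.4, -3.5, 6.3]
opening: 0.132
grasp_force: 60.6
[-4.39757733 -3.53519321  6.30773882] [-0.74033436  0.82573398 -0.03218418] [-1.95370490e-01  3.67406251e-01  1.54712703e+00 -1.81355630e-03
  1.22742154e+00  2.79455884e+00]
```

```bash
python3 -m handwheel '[[0,0,0.008,0,0,0,0],[0,0,0.008,0,0,0,0],[0,0,0.006,0,0,0,0],[0,0,0,0,0,0,0],[0,0,0,0,0,0,0],[0,0,0,0,0,0,0],[0,0,0,0,0,0,0],[0,0,0,0,0,0,0]]'; python3 - <<'E'
from h import *
o=ctrl.get_obs();print(o['wrist_force'],o['torque'],o['q'])
a=ctrl.camera("scene")[165:240,310:410];b=ctrl.camera("side")[140:215,225:325]
cv2.imwrite("pics/t.png",cv2.resize(np.hstack([a,b]),None,fx=4,fy=4,interpolation=cv2.INTER_CUBIC))
E
```

```text
time_s: 18.85
eef_pos: [0.6238, -0.0039, 0.1606]
eef_rot: [0.001, 0.736, -0.677, 0.0]
wrist_force: [-4.9, -3.4, 6.3]
opening: 0.129
grasp_force: 60.7
[-4.92030935 -3.35955433  6.33776028] [-0.7129548   1.02840614  0.02217731] [-1.95334546e-01  3.67327696e-01  1.54726125e+00 -1.84880136e-03
  1.22785899e+00  2.86354727e+00]
```

```bash
python3 -m handwheel '[[0,0,0.008,0,0,0,0],[0,0,0.008,0,0,0,0],[0,0,0.006,0,0,0,0],[0,0,0,0,0,0,0],[0,0,0,0,0,0,0],[0,0,0,0,0,0,0],[0,0,0,0,0,0,0],[0,0,0,0,0,0,0]]'; python3 - <<'E'
from h import *
o=ctrl.get_obs();print(o['wrist_force'],o['torque'],o['q'])
E
```

```text
time_s: 19.75
eef_pos: [0.6237, -0.0038, 0.1606]
eef_rot: [0.001, 0.713, -0.702, 0.0]
wrist_force: [-5.5, -3.2, 6.7]
opening: 0.131
grasp_force: 61.3
[-5.48931341 -3.23453297  6.73053764] [-0.63182594  1.09551077  0.7366356 ] [-1.95041127e-01  3.67261064e-01  1.54732045e+00 -2.17716642e-03
  1.22812499e+00  2.93153839e+00]
```

View pics/t.png

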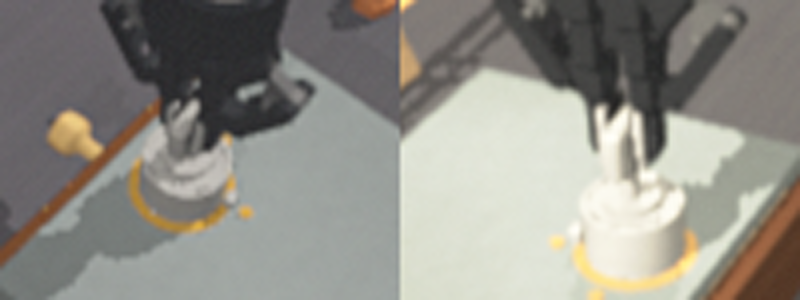

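Torque rose to 0.74 N m, so the lock is at its stop. The picture shows the nib near the second yellow dot and the collar seated on the barrel. I ease back a little, release and rise.

```bash
python3 -m handwheel '[[0,0,-0.015,0,0,0,0],[0,0,0,0,0,0,0],[0,0,0,0,0,0,0.6],[0,0,0,0,0,0,0.6],[0,0,0,0,0,0,0.6],[0,0,0,0,0,0,0.6],[0,0,0,0,0,0,0.6],[0,0,0,0,0,0,0.6]]'; python3 -m handwheel '[[0,0,0,0,0,-0.03,0.6],[0,0,0,0,0,-0.06,0.6],[0,0,0,0,0,-0.1,0.6],[0,0,0,0,0,-0.1,0.6],[0,0,0,0,0,-0.1,0.6],[0,0,0,-0.1,-0.1,0,0.6],[0,0,0,-0.1,-0.1,0,0.6],[0,0,0,0,0,0,0.6]]'; python3 - <<'E'
from h import *
a=ctrl.camera("scene")[100:250,290:420];b=ctrl.camera("side")[130:280,195:325]
cv2.imwrite("pics/f.png",cv2.resize(np.hstack([a,b]),None,fx=3,fy=3,interpolation=cv2.INTER_CUBIC))
E
```

```text
time_s: 20.55
eef_pos: [0.6243, -0.0029, 0.16]
eef_rot: [-0.0, 0.728, -0.686, -0.0]
wrist_force: [0.3, 0.5, 0.3]
opening: 0.594
grasp_force: 0.0
time_s: 21.35
eef_pos: [0.6826, 0.0641, 0.2774]
eef_rot: [-0.001, 0.729, -0.685, 0.0]
wrist_force: [-1.6, 0.4, -0.2]
opening: 0.601
grasp_force: 0.0
```

View pics/f.png

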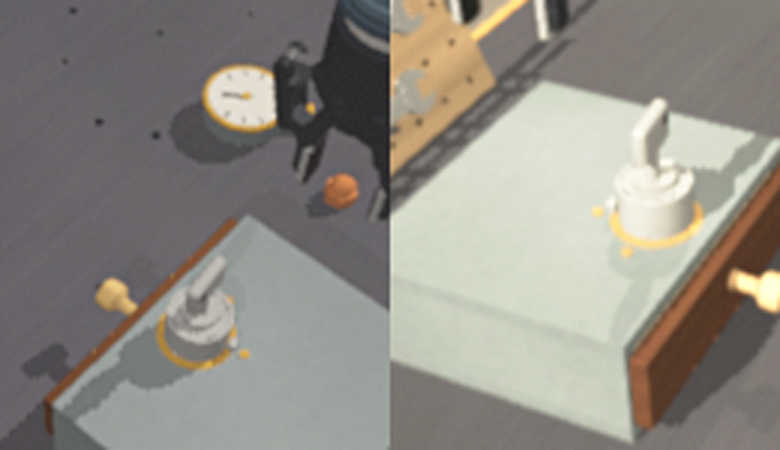

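The key stands in the lock with the nib at the second dot, the drawer is shut, and the gauge and nut are in place. One numeric check of the nib, then I hand in.

```bash
python3 - <<'E'
from h import *
S=ctrl.camera_model("scene");D=ctrl.camera_model("side")
for m,q,off,c in((S,[(234,345),(244,354)],[290,100],(.6253,-.0037)),(D,[(612-390,204),(598-390,211)],[195,130],(.6272,-.0082))):
    for p,z in zip(q,(.1,.09)):
        w=onz(m,[np.array(p)/3+off],z)[0];print(np.arctan2(w[1]-c[1],w[0]-c[0])-np.pi/2)
r=ctrl.hand_in();print(r)
E
```

```text
-1.3272664218924395
-1.288568562173685
-1.0776142246805742
-1.2102392777349678
the job is handed in; nothing more can be done
None
```

The job is handed in at about 21 s: the drawer is shut against its stop, and the key stands fully seated and released in the lock, turned clockwise until the torque jumped at the stop. A last nib check read 1.33 rad in the scene view but only 1.08 in the coarser side view (locked is 1.3). The gauge and nut were not touched, and no verdict came back.

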